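# Find the socket for the book press's hidden nut

### The job

The three nuts of the book press are mismatched: lift the folded metal guard off the middle nut and hang it astride the bar of the drying rail, then find the socket that fits this nut (not one that is too big and merely drops over it) and push it fully down onto the nut. Finish while still holding that socket in the gripper, upright and seated on the nut: do not let go of it. Do not tip over the paint bottle or the yellow paint tub.

Things in the scene. Friction and masses are not known exactly. Their poses are not given: they have to be found in the camera images.
- guard_mid (a point): Folded grey sheet-metal guard, an upside-down U (saddle): 46 mm wide over its two upright side plates (along its x; plates 3 mm thick, 40 mm apart inside), 50 mm long (along its y), 62 mm high, closed roof 4 mm thick, open below and at both ends. Loose, 0.12 kg, first standing astride the middle nut on the press. This point is its centre, 31 mm above its lower edges and 31 mm below its top; z up.
- guard: The same guard; origin at the centre of its underside (level with its lower edges).
- rail_mid (a point): Middle of the axis of the steel drying rail's horizontal bar, 150 mm above the table. The bar is 14 mm thick, lies along this point's y and is 180 mm long between two upright posts. Fixed; its place and yaw change from run to run.
- rail: The drying rail as a whole (bar, two posts with round feet of 35 mm radius); origin on the table under the middle of the bar.
- press_mid (a point): Centre of the top face of the wooden book press (two boards, 150 mm along x by 290 mm along y, with a sketchbook clamped between and a dark steel strap on top), 60 mm above the table: the foot of the middle nut lies here. The nuts stand in a row along y, 85 mm apart. Fixed; place and yaw change.
- nut_small: Fixed steel hex nut, 17 mm across flats, 14 mm high with its top 3 mm chamfered, with a round stud end standing 6 mm out of it (20 mm in all). Origin at the centre of its foot, on the press's top; two of its six flats face along its x. Which of the three nuts is the middle one, and each nut's yaw, change from run to run.
- nut_medium: Fixed steel hex nut, 23 mm across flats, 14 mm high with its top 3 mm chamfered, with a round stud end standing 6 mm out of it (20 mm in all). Origin at the centre of its foot, on the press's top; two of its six flats face along its x. Which of the three nuts is the middle one, and each nut's yaw, change from run to run.
- nut_large: Fixed steel hex nut, 29 mm across flats, 14 mm high with its top 3 mm chamfered, with a round stud end standing 6 mm out of it (20 mm in all). Origin at the centre of its foot, on the press's top; two of its six flats face along its x. Which of the three nuts is the middle one, and each nut's yaw, change from run to run.
- socket_small_mid (a point): Centre of a loose steel socket, small of three, 0.10 to 0.21 kg: hexagonal tube, 19 mm across flats inside, 27 outside, 32 high, open below, 28 deep; on top a solid 18 mm square adapter, 30 high, to grip (62 in all). Fits the 17 mm nut with 2 mm play. Stands upright on the table. Point is 31 mm above the rim; adapter spans 1 to 31 mm above it. Hexagon flats and adapter faces face along x; z up.
- socket_small: The same small socket; origin at the centre of its lower rim.
- socket_medium_mid (a point): Centre of a loose steel socket, medium of three, 0.10 to 0.21 kg: hexagonal tube, 25 mm across flats inside, 33 outside, 32 high, open below, 28 deep; on top a solid 18 mm square adapter, 30 high, to grip (62 in all). Fits the 23 mm nut with 2 mm play. Stands upright on the table. Point is 31 mm above the rim; adapter spans 1 to 31 mm above it. Hexagon flats and adapter faces face along x; z up.
- socket_medium: The same medium socket; origin at the centre of its lower rim.
- socket_large_mid (a point): Centre of a loose steel socket, large of three, 0.10 to 0.21 kg: hexagonal tube, 31 mm across flats inside, 39 outside, 32 high, open below, 28 deep; on top a solid 18 mm square adapter, 30 high, to grip (62 in all). Fits the 29 mm nut with 2 mm play. Stands upright on the table. Point is 31 mm above the rim; adapter spans 1 to 31 mm above it. Hexagon flats and adapter faces face along x; z up.
- socket_large: The same large socket; origin at the centre of its lower rim.
- paint_bottle: White bottle, 64 mm wide, 170 mm high; bystander, origin at the centre of its underside, z up.
- paint_tub: Open white tub of yellow paint, 72 mm wide, 50 mm high; bystander, origin under its centre, z up.

How it is judged:
On the way:
1. the guard hangs astride the rail's bar, let go (x of guard_mid in the frame of rail_mid between -0.02 and 0.02 m and y of guard_mid in the frame of rail_mid between -0.065 and 0.065 m and z of guard_mid in the frame of rail_mid between -0.032 and -0.01 m and angle between guard_mid's own z axis and vertical below 0.3 rad and contact force between the fingers and guard below 0.1 N and contact force between guard and rail above 0.3 N), for 0.2 s.
At the end, for the whole second after the job is handed in: Guard at rest astride the bar (within 20 mm across, 65 mm along, tilt under 0.3 rad), let go. The socket made for the press's middle nut is on it: within 4 mm of centre, rim within 3 mm of the press top, tilt under 0.1 rad, at rest, gripped with over 1 N (all of step 1 and linear speed of guard below 0.03 m/s and ((horizontal distance between nut_small and press_mid below 0.02 m and horizontal distance between socket_small_mid and nut_small below 0.004 m and z of socket_small_mid in the frame of nut_small below 0.034 m and angle between socket_small_mid's own z axis and vertical below 0.1 rad and contact force between the fingers and socket_small above 1 N and linear speed of socket_small below 0.02 m/s) or (horizontal distance between nut_medium and press_mid below 0.02 m and horizontal distance between socket_medium_mid and nut_medium below 0.004 m and z of socket_medium_mid in the frame of nut_medium below 0.034 m and angle between socket_medium_mid's own z axis and vertical below 0.1 rad and contact force between the fingers and socket_medium above 1 N and linear speed of socket_medium below 0.02 m/s) or (horizontal distance between nut_large and press_mid below 0.02 m and horizontal distance between socket_large_mid and nut_large below 0.004 m and z of socket_large_mid in the frame of nut_large below 0.034 m and angle between socket_large_mid's own z axis and vertical below 0.1 rad and contact force between the fingers and socket_large above 1 N and linear speed of socket_large below 0.02 m/s))); the arm keeps its last pose, push and grip.
It fails at once if the paint bottle is tipped over (angle between paint_bottle's own z axis and vertical above 0.7 rad).
It fails at once if the paint tub is tipped over (angle between paint_tub's own z axis and vertical above 0.7 rad).
It also fails if it takes over 61 s, if anything falls off the work surface, if the arm or the gripper's body presses on something with over 40 N, if the wrist force passes 120 N, or if a joint passes its speed limit or range.

### The arm

A 6-joint arm with a two-finger parallel gripper is mounted at the origin on the work surface. World frame = base frame: x ahead of the robot, y to its left, z up, the work surface at z = 0. Lengths are in m, angles in rad, forces in N, time in s.
With the tool pointing down it reaches from about 0.35 to 0.775 m from the base axis. Payload 7.3 kg.
Tool frame: the origin (TCP) lies midway between the tips of the shut fingers; the grasp point (between the pads) lies 19 mm behind it; z points along the fingers, y is the direction in which the jaws open and shut (so a half turn about z gives the same grasp; the last joint's range is limited). The gripper opens to 92 mm and grips with 3 to 60 N. Pads are 19 mm wide; open, the fingers measure 130 mm over their backs; the gripper's body (75 mm by 190 mm) begins 47 mm behind the grasp point.
Start: joints at [-1.391, 0.342, 1.524, -0, 1.275, -0.146], TCP at [0.168, -0.497, 0.227] pointing down, gripper open.
Joint ranges: [-2.53, 2.53], [-0.77, 2.02], [0.04, 2.7], [-1, 4.14], [0.28, 2.66], [-3.11, 3.11]. Speed limits (rad/s): [2.57, 2.57, 3.14, 3.14, 3.14, 3.14].

### API

Orientations are given as a rotation vector (axis times angle).
In Python, from rig import get_state, get_image, hand_in gives the robot as it stands.
- The arm moves only by the tool step_arm, never from a script. Its argument "deltas" is a list that holds one entry, the list of rows, each a list of 5 numbers: the finger opening in mm, from 0 to 91.8, then the shift along the tool's x, y, z in mm, then the turn about the tool's z in rad. A call has exactly 8 rows; each row shifts and turns the commanded pose from where the row before left it, along the tool's axes as they then stand; what a row does not reach is not made up. A row lasts 1/8 s, in which the tool goes at most 62.5 mm and 10.7 degrees, less where a joint would pass 70% of its speed; a pose out of reach is approached as far as the arm can. A call with a gripper value outside its range is refused whole. The fingers move at their own pace and stop on an object; "newtons" is the grip in N (left out, the last holds). Time passes only in rows, so rows that do not move let the fingers close, or fill a call up. It gives the time, the measured TCP pose, the force and the opening at its end, in the units of the state.
- get_state(): the state, without advancing time (a new reading comes with each control period).
- get_image(name): name is "scene" or "side" or "wrist"; returns a dict with "color" (420x560x3 uint8, red, green, blue), "depth" (420x560 float32, m along the optical axis (not along the pixel's ray), 0 where there is no reading), "K" (3x3 intrinsics, pixels), "rvec" (rotation vector, rad) and "tvec" (3), from world to camera coordinates, as OpenCV has them; the wrist camera has in their place "tool_from_camera" (4x4, takes a point from camera to tool coordinates, whose origin is the TCP and whose axes are the flange's). Camera axes: x right, y down, z forward; pixel columns grow to the right and rows downward; lengths in m; the calibration is good to about 2 mm. The wrist camera is an equidistant fisheye: a pixel r from the principal point sees the ray r / f radians off the axis. A picture is of the moment at which its call begins: read the wrist's pose just before it.
- hand_in(): hands the job in, once; it reports no verdict.
The state is a dict: "time_s": time; "joint_positions": joint angles; "qd": joint speeds; "joint_efforts": joint torques, N m; "position": TCP position; "orientation": TCP orientation; "force": force on the tool from outside, world axes, zero at the start; "wrist_torque": the same for the moment, N m; "gripper_width": opening from 0.0 (shut) to 1.0 (fully open).
Only numpy, scipy, OpenCV 4.12 (cv2) and the standard library are available. Lean on these libraries where they do the work, as an engineer would, in place of code of your own. Each camera call takes 0.05 s, during which the arm holds its last target.

## Working session

There is one attempt and no reset: what is moved stays moved. The work goes in short steps, Python scripts to look and compute and a tool call to move; the robot and the scene stay as the last step left them, time stands still between calls to the robot, and variables do not carry over. Pictures are saved under pics/ and viewed, and the job is handed in when it is done.

Besides the shell and the picture viewer there is one more tool, called after "Call:" as name(argument=value, ...) on one line, values as JSON. step_arm: Moves the arm, as the interface text tells. Its arguments: {"type":"object","properties":{"deltas":{"type":"array","items":{"type":"array","items":{"type":"array","items":{"type":"number"}}}},"newtons":{"type":"number"}},"required":["deltas"]}

```bash
ls; mkdir -p pics
cat > h.py <<'E'
import numpy as np, cv2
from rig import get_state, get_image
from scipy.spatial.transform import Rotation as R
def snap(n,tag):
    s=get_state(); im=get_image(n); 
    cv2.imwrite(f'pics/{tag}.png',im['color'][:,:,::-1]); 
    np.savez(f'pics/{tag}.npz',**im,pos=s['position'],ori=s['orientation']); return s,im
def load(tag): return np.load(f'pics/{tag}.npz')
def cloud(im):
    K=im['K'];d=im['depth'];v,u=np.mgrid[:d.shape[0],:d.shape[1]]
    P=np.dstack([(u-K[0,2])/K[0,0]*d,(v-K[1,2])/K[1,1]*d,d])
    Rm=cv2.Rodrigues(im['rvec'])[0]
    W=(P-np.array(im['tvec']).reshape(3))@Rm
    W[d<=0]=np.nan
    return W
def crop(tag,u0,v0,u1,v1,k):
    im=cv2.imread(f'pics/{tag}.png')[v0:v1,u0:u1]
    cv2.imwrite(f'pics/{tag}_c{u0}_{v0}.png',cv2.resize(im,None,fx=k,fy=k,interpolation=cv2.INTER_CUBIC))
E
python3 - <<'E'
from h import *
for n in ['scene','side','wrist']:
    s,im=snap(n,n+'0')
print(s, im['tool_from_camera'],im['K'])
E
```

```text
pics
{'time_s': 0.1, 'joint_positions': array([-1.39100677e+00,  3.42666801e-01,  1.52490393e+00, -2.48769914e-05,
        1.27539771e+00, -1.45992358e-01]), 'qd': array([-0.00027039, -0.00200202, -0.00287578, -0.00071862, -0.0005886 ,
       -0.00043577]), 'joint_efforts': array([ 1.13245100e-03, -4.32003808e+01, -2.44695103e+01,  7.19182519e-02,
        5.25323418e-02, -5.21960612e-05]), 'position': array([ 0.16797945, -0.49702585,  0.22611345]), 'orientation': array([-3.09864723e+00, -5.09265239e-01,  7.38560196e-05]), 'force': array([-0.03614268,  1.23404738, -0.80579441]), 'wrist_torque': array([ 0.01891   , -0.0330008 , -0.01712146]), 'gripper_width': 1.002546347751968} [[ 8.11725013e-04 -9.51627366e-01 -3.07253475e-01  8.34742618e-02]
 [ 9.99999668e-01  7.52756714e-04  3.10430518e-04  6.86037120e-04]
 [-6.41270598e-05 -3.07253625e-01  9.51627661e-01 -1.58694814e-01]
 [ 0.00000000e+00  0.00000000e+00  0.00000000e+00  1.00000000e+00]] [[325.1922621    0.         272.45688164]
 [  0.         325.1922621  204.30612082]
 [  0.           0.           1.        ]]
```

View pics/scene0.png

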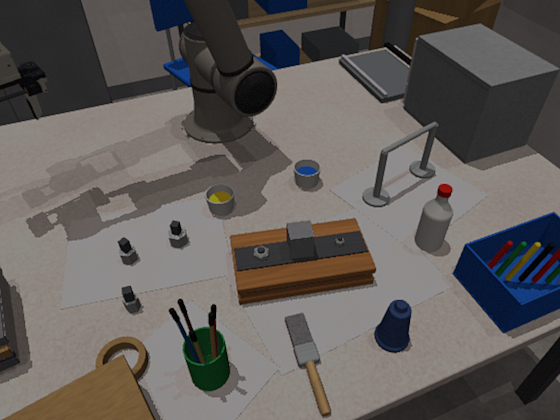

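View pics/side0.png

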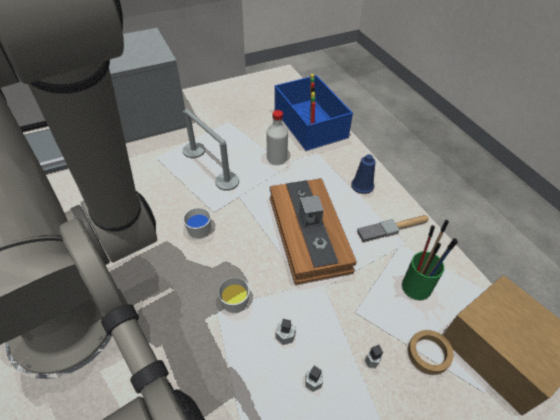

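View pics/wrist0.png

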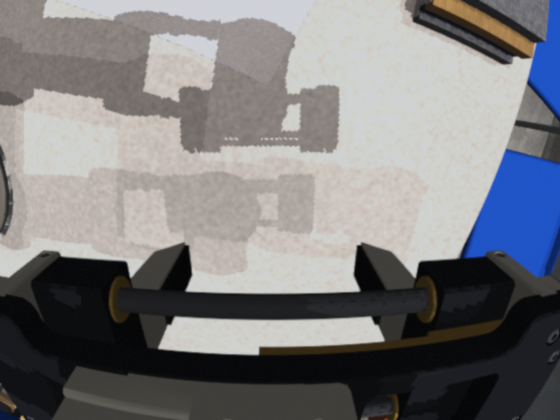

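The scene view shows the press at about (300,258), guard at (300,240), rail bar from (380,155) to (435,125), and sockets at (127,250), (177,234), (130,297). The bottle is at (433,220) and the yellow tub at (220,200).

Run:
```python
from h import *
S=load('scene0');D=load('side0')
Ws,Wd=cloud(S),cloud(D)
P=np.vstack([Ws.reshape(-1,3),Wd.reshape(-1,3)]);P=P[~np.isnan(P).any(1)]
# top-down height map 0.2..0.9 x, -0.5..0.5 y at 1.5mm
def q(W,u,v): print((u,v),W[v,u].round(4))
for u,v in [(127,243),(177,226),(128,292),(300,228),(262,247),(340,238),(380,155),(435,127),(408,140),(445,188),(220,197),(295,180)]: q(Ws,u,v)
for u,v in [(286,325),(314,372),(376,350),(312,203),(320,241),(303,192),(205,125)]: q(Wd,u,v)
crop('scene0',100,210,200,320,7)
crop('scene0',225,210,385,310,5)
crop('side0',260,170,365,285,6)
```

```text
(127, 243) [ 0.4519 -0.338   0.0573]
(177, 226) [ 0.4454 -0.2268  0.0585]
(128, 292) [ 0.5835 -0.3567  0.0588]
(300, 228) [ 0.6106 -0.0012  0.1208]
(262, 247) [ 0.5879 -0.0773  0.0717]
(340, 238) [0.6344 0.0821 0.0785]
(380, 155) [0.4862 0.2598 0.1399]
(435, 127) [0.4491 0.4401 0.1466]
(408, 140) [0.4742 0.3428 0.1513]
(445, 188) [0.6633 0.3041 0.1671]
(220, 197) [ 0.3601 -0.1037  0.0288]
(295, 180) [0.3597 0.0996 0.0154]
(286, 325) [ 0.4309 -0.2349  0.063 ]
(314, 372) [ 0.4377 -0.3448  0.063 ]
(376, 350) [ 0.5705 -0.3588  0.063 ]
(312, 203) [ 6.124e-01 -4.000e-04  1.210e-01]
(320, 241) [ 0.5927 -0.0837  0.0795]
(303, 192) [0.6325 0.0807 0.0737]
(205, 125) [0.4637 0.352  0.1552]
```

View pics/scene0_c225_210.png

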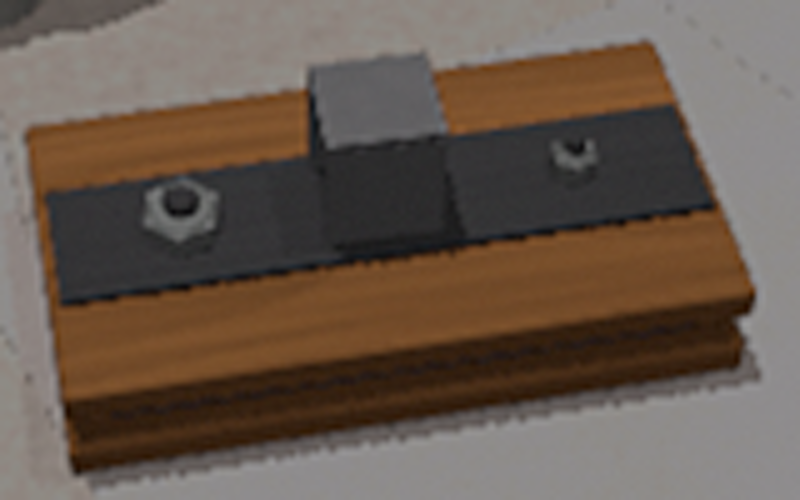

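View pics/scene0_c100_210.png

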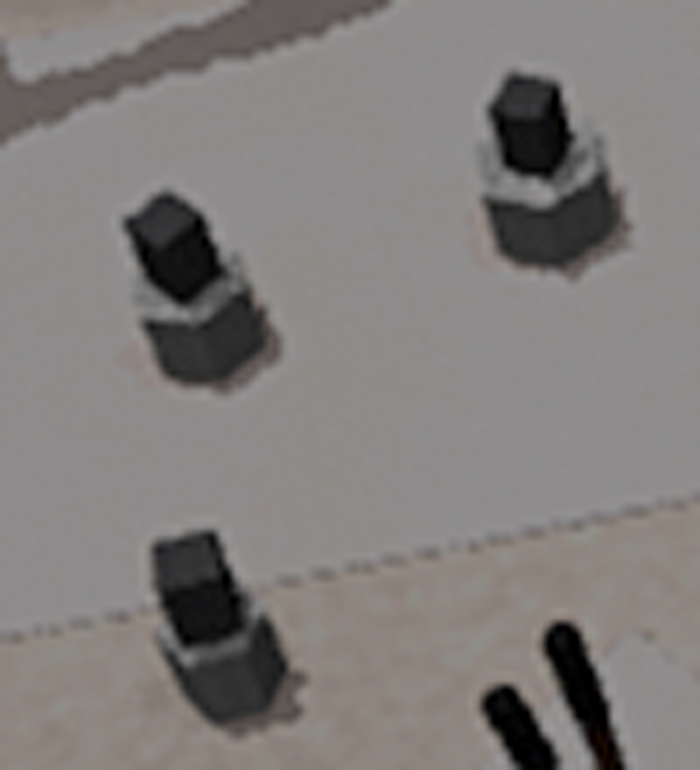

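View pics/side0_c260_170.png

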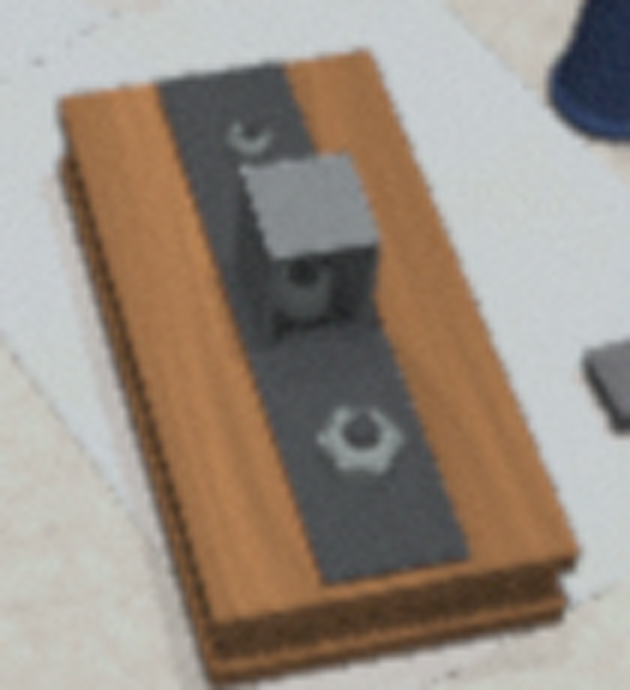

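Run:
```python
from h import *
for n in ['scene0','side0']:
    W=cloud(load(n)).reshape(-1,3); W=W[~np.isnan(W).any(1)]
    def sel(c,r,z0,z1): return W[(np.hypot(W[:,0]-c[0],W[:,1]-c[1])<r)&(W[:,2]>z0)&(W[:,2]<z1)]
    def rect(name,p):
        r=cv2.minAreaRect((p[:,:2]*1000).astype(np.float32)); print(n,name,len(p),'c',np.round(r[0],1),'wh',np.round(r[1],1),'ang',round(r[2],1),'z',np.median(p[:,2]).round(4),'mean',(p.mean(0)*1000).round(1))
    rect('guard',sel((.611,0),.05,.115,.13))
    rect('press',sel((.611,0),.2,.055,.065))
    b=sel((.468,.35),.08,.13,.17); 
    rect('bar',b); vx,vy,x0,y0=cv2.fitLine((b[:,:2]*1000).astype(np.float32),cv2.DIST_HUBER,0,.01,.01).ravel(); print('  line',np.degrees(np.arctan2(vy,vx)),x0,y0, 'ztop',np.percentile(b[:,2],95))
    b=sel((.468,.35),.2,.03,.12); b=b[b[:,0]<.53]
    for s in (-1,1):
        c=b[(b[:,1]-.35)*s>.05]; 
        if len(c): print('  post',np.median(c,0).round(4),len(c))
    rect('n1',sel((.59,-.08),.03,.07,.09)); rect('n2',sel((.634,.082),.03,.07,.09))
    for k,c in [('sA',(.438,-.342)),('sB',(.435,-.232)),('sC',(.573,-.358))]:
        rect(k+'top',sel(c,.03,.055,.07)); rect(k+'sh',sel(c,.035,.026,.037))
    rect('tub',sel((.36,-.104),.06,.04,.06)); rect('bottle',sel((.66,.30),.05,.1,.19))
```

```text
scene0 guard 442 c [614.5  -3.9] wh [50.3 50.5] ang 77.1 z 0.12 mean [615.8  -4.5 119.8]
scene0 press 2555 c [618.2  -2.7] wh [283.  146.3] ang 77.5 z 0.0578 mean [621.2  -3.7  57.9]
scene0 bar 293 c [466.4 349.5] wh [ 14.3 159.3] ang 14.8 z 0.1531 mean [469.4 347.9 152.3]
  line -75.03914 470.38135 347.64658 ztop 0.15623277018182719
  post [0.4937 0.2628 0.0771] 211
  post [0.4465 0.4358 0.077 ] 200
scene0 n1 102 c [597.8 -84.7] wh [26.  24.9] ang 53.0 z 0.073 mean [600.1 -85.4  74.1]
scene0 n2 33 c [634.8  78.1] wh [15.8  9.5] ang 48.8 z 0.0732 mean [634.6  79.5  74.4]
scene0 sAtop 67 c [ 445.3 -345.7] wh [19.2 18.6] ang 30.0 z 0.059 mean [ 446.1 -345.7   58.9]
scene0 sAsh 106 c [ 449.  -345.9] wh [31.4 33. ] ang 5.4 z 0.03 mean [ 451.5 -345.9   30.1]
scene0 sBtop 60 c [ 437.  -231.6] wh [18.3 19.2] ang 49.2 z 0.0591 mean [ 438.1 -231.5   59.1]
scene0 sBsh 141 c [ 440.  -232.3] wh [39.  35.5] ang 84.0 z 0.0297 mean [ 443.5 -231.9   29.9]
scene0 sCtop 87 c [ 578.5 -360.1] wh [18.2 20.8] ang 80.1 z 0.0597 mean [ 579.3 -360.3   59.6]
scene0 sCsh 85 c [ 581.2 -358.6] wh [24.9 27.7] ang
[... 846 characters left out ...]
2] ang 31.8 z 0.061 mean [ 439.7 -344.6   61. ]
side0 sAsh 144 c [ 439.5 -346.2] wh [31.7 32.1] ang 61.2 z 0.0315 mean [ 437.5 -349.2   31.3]
side0 sBtop 79 c [ 431.9 -229.7] wh [18.8 17.7] ang 52.2 z 0.0611 mean [ 431.5 -230.4   60.9]
side0 sBsh 189 c [ 429.7 -232.1] wh [38.7 39.9] ang 57.3 z 0.0308 mean [ 429.3 -234.1   30.9]
side0 sCtop 90 c [ 572.2 -358.9] wh [18.3 17.6] ang 86.6 z 0.0612 mean [ 572.1 -359.2   60.9]
side0 sCsh 71 c [ 568.7 -361.7] wh [20.1 27.8] ang 39.3 z 0.0316 mean [ 567.1 -362.6   31.6]
side0 tub 229 c [ 363.  -104.7] wh [71.1 69.3] ang 78.1 z 0.0476 mean [ 363.3 -102.5   46.7]
side0 bottle 408 c [655.3 297.3] wh [47.3 61.4] ang 57.8 z 0.1233 mean [654.5 293.6 130.4]
```

```bash
cat > plan.py <<'E'
from h import *
def phi(s):
    x=R.from_rotvec(s['orientation']).as_matrix()[:,0]; return np.arctan2(x[1],x[0])
def plan(xyz,phideg,n,grip,s=None,p0=None,f0=None):
    s=s or get_state(); p=np.array(s['position'])*1000 if p0 is None else np.array(p0,float); f=phi(s) if f0 is None else np.radians(f0)
    t=np.array(xyz,float); ft=np.radians(phideg); df=(ft-f+np.pi)%(2*np.pi)-np.pi
    print('pos',p.round(1),'phi',np.degrees(f).round(2),'dist/row',np.linalg.norm(t-p)/n,'deg/row',np.degrees(df)/n)
    rows=[]
    for i in range(n):
        d=(t-p)/(n-i); c,sn=np.cos(f),np.sin(f)
        dr=round(-((ft-f+np.pi)%(2*np.pi)-np.pi)/(n-i),3)
        r=[round(d[0]*c+d[1]*sn,1),round(d[0]*sn-d[1]*c,1),round(-d[2],1)]
        # tool y = (sin f, -cos f)
        p=p+np.array([r[0]*c+r[1]*sn, r[0]*sn-r[1]*c, -r[2]]); f-=dr
        rows.append([grip]+r+[dr])
    print(rows); return p,np.degrees(f)
E
python3 - <<'E'
from plan import *
plan([611,-3,220],77.5,13,91)
E
```

```text
pos [ 168.  -497.1  226.2] phi 18.67 dist/row 51.0478744180454 deg/row 4.525391873500473
[[91, np.float64(44.4), np.float64(-25.1), np.float64(0.5), np.float64(-0.079)], [91, np.float64(46.3), np.float64(-21.5), np.float64(0.5), np.float64(-0.079)], [91, np.float64(47.8), np.float64(-17.8), np.float64(0.5), np.float64(-0.079)], [91, np.float64(49.1), np.float64(-14.0), np.float64(0.5), np.float64(-0.079)], [91, np.float64(50.1), np.float64(-10.0), np.float64(0.5), np.float64(-0.079)], [91, np.float64(50.7), np.float64(-6.1), np.float64(0.5), np.float64(-0.079)], [91, np.float64(51.0), np.float64(-2.0), np.float64(0.5), np.float64(-0.079)], [91, np.float64(51.0), np.float64(2.0), np.float64(0.5), np.float64(-0.079)], [91, np.float64(50.7), np.float64(6.0), np.float64(0.4), np.float64(-0.079)], [91, np.float64(50.1), np.float64(10.0), np.float64(0.5), np.float64(-0.079)], [91, np.float64(49.1), np.float64(13.9), np.float64(0.4), np.float64(-0.079)], [91, np.float64(47.9), np.float64(17.7), np.float64(0.5), np.float64(-0.079)], [91, np.float64(46.2), np.float64(21.5), np.float64(0.4), np.float64(-0.079)]]
```

Call:
step_arm(deltas=[[[91, 44.4, -25, 0.5, -0.079], [91, 46.3, -21.5, 0.5, -0.079], [91, 47.8, -17.8, 0.5, -0.079], [91, 49.1, -14, 0.5, -0.079], [91, 50, -10, 0.5, -0.079], [91, 50.7, -6, 0.5, -0.079], [91, 51, -2, 0.5, -0.079], [91, 51, 2, 0.5, -0.079]]])

```text
time_s: 1.15
position: [0.4415, -0.1922, 0.2226]
orientation: [-2.786, -1.451, 0.0]
force: [-0.8, -0.9, -0.8]
gripper_width: 0.991
```

```bash
sed -i 's/rows.append(\[grip\]+r+\[dr\])/rows.append([grip]+[float(x) for x in r]+[float(dr)])/' plan.py
python3 - <<'E'
from plan import *
plan([611,-3,220],77.5,6,91)
E
```

```text
pos [ 441.5 -192.2  222.6] phi 55.02 dist/row 42.3297390277626 deg/row 3.7461307781113447
[[91, 42.0, 5.1, 0.4, -0.065], [91, 41.6, 7.8, 0.4, -0.065], [91, 41.0, 10.5, 0.4, -0.066], [91, 40.2, 13.1, 0.5, -0.065], [91, 39.3, 15.7, 0.4, -0.066], [91, 38.2, 18.3, 0.5, -0.065]]
```

Call:
step_arm(deltas=[[[91, 42, 5, 0.4, -0.065], [91, 41.6, 7.8, 0.4, -0.065], [91, 41, 10.5, 0.4, -0.065], [91, 40, 13, 0.5, -0.065], [91, 39, 15.7, 0.4, -0.065], [91, 38, 18.3, 0.5, -0.065], [91, 0, 0, 0, 0], [91, 0, 0, 0, 0]]])

```text
time_s: 2.15
position: [0.6097, -0.0058, 0.2196]
orientation: [-2.455, -1.96, 0.002]
force: [-0.6, -0.7, 0.3]
gripper_width: 0.992
```

```bash
cat >> plan.py <<'E'
def wcloud(im):
    """world xyz for wrist image"""
    K=im['K'];d=im['depth'];v,u=np.mgrid[:d.shape[0],:d.shape[1]]
    a=(u-K[0,2]);b=(v-K[1,2]);r=np.hypot(a,b)+1e-9;th=r/K[0,0]
    t=np.tan(np.clip(th,0,1.4))
    P=np.dstack([a/r*t*d,b/r*t*d,d]); T=im['tool_from_camera']
    Q=P@T[:3,:3].T+T[:3,3]
    W=Q@R.from_rotvec(im['ori']).as_matrix().T+im['pos']; W[d<=0]=np.nan
    return W
def rect(name,W,c,r,z0,z1):
    p=W.reshape(-1,3);p=p[~np.isnan(p).any(1)]
    p=p[(np.hypot(p[:,0]-c[0],p[:,1]-c[1])<r)&(p[:,2]>z0)&(p[:,2]<z1)]
    if len(p)<5: print(name,'none');return
    q=cv2.minAreaRect((p[:,:2]*1000).astype(np.float32)); print(name,len(p),'c',np.round(q[0],1),'wh',np.round(q[1],1),'ang',round(q[2],1),'z',np.median(p[:,2]).round(4),'mean',(p.mean(0)*1000).round(1))
E
python3 - <<'E'
from plan import *
s,im=snap('wrist','w1'); im=load('w1'); W=wcloud(im)
print(s['position'],np.degrees(phi(s)))
rect('guard',W,(.611,-.003),.05,.112,.13)
rect('press',W,(.611,-.003),.2,.053,.068)
rect('n1',W,(.595,-.085),.03,.07,.09);rect('n2',W,(.631,.08),.03,.07,.09)
E
```

```text
[ 0.60973514 -0.00579697  0.21957203] 77.2079704607647
guard 3193 c [611.8  -2.2] wh [50.4 45.8] ang 76.4 z 0.1227 mean [612.2  -0.9 122.7]
press 32137 c [613.9   3.5] wh [282.8 150.4] ang 77.8 z 0.0562 mean [617.6  20.4  57.4]
n1 582 c [595.2 -82.8] wh [29.2 31.7] ang 5.4 z 0.0746 mean [596.  -80.5  75.5]
n2 292 c [631.4  83.2] wh [16.1 18.5] ang 77.4 z 0.0742 mean [631.3  83.   75.4]
```

View pics/w1.png

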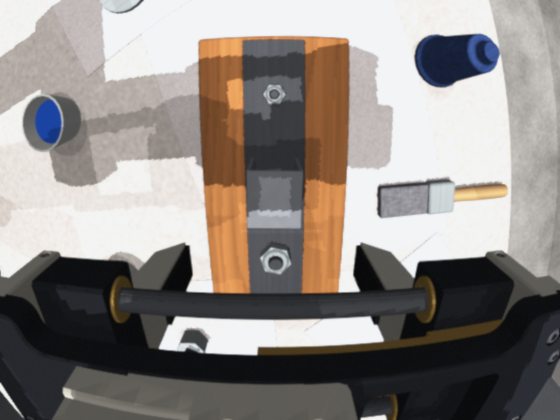

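The wrist view shows the guard at (274,200), the large nut at (274,262) and the small nut at (274,94). Measured sizes are about 29 mm for the large and 17 mm for the small, so the middle nut must be the 23 mm one. The fitting socket is then A, measured at about 33 mm across outside.

Run:
```python
from plan import *
plan([611.8,-2.2,95],76.8,5,91)
plan([464,349,200],105,12,40,p0=[611.8,-2.2,200],f0=76.8)
```

```text
pos [609.7  -6.2 219.9] phi 77.17 dist/row 24.98668771574651 deg/row -0.07317707136092291
[[91, 0.9, 0.2, 25.0, 0.001], [91, 0.9, 0.2, 25.0, 0.001], [91, 0.9, 0.3, 25.0, 0.001], [91, 0.8, 0.2, 24.9, 0.002], [91, 0.9, 0.3, 25.0, 0.001]]
pos [611.8  -2.2 200. ] phi 76.8 dist/row 31.752764534061523 deg/row 2.3500000000000023
[[40, 25.7, -18.7, -0.0, -0.041], [40, 26.4, -17.6, -0.0, -0.041], [40, 27.1, -16.5, -0.0, -0.041], [40, 27.8, -15.4, -0.0, -0.041], [40, 28.4, -14.2, -0.0, -0.041], [40, 28.9, -13.1, -0.0, -0.041], [40, 29.5, -11.9, -0.0, -0.041], [40, 29.9, -10.6, -0.0, -0.041], [40, 30.3, -9.4, -0.0, -0.041], [40, 30.7, -8.1, -0.0, -0.041], [40, 31.0, -6.9, -0.0, -0.041], [40, 31.3, -5.6, -0.0, -0.041]]
```

Call:
step_arm(deltas=[[[91, 0.9, 0.3, 25, 0.001], [91, 0.9, 0.3, 25, 0.001], [91, 0.9, 0.3, 25, 0.001], [91, 0.9, 0.3, 25, 0.001], [91, 0.9, 0.3, 25, 0.001], [30, 0, 0, 0, 0], [30, 0, 0, 0, 0], [30, 0, 0, 0, 0]]], newtons=20)

```text
time_s: 3.2
position: [0.6134, -0.0019, 0.0966]
orientation: [2.459, 1.953, 0.003]
force: [0.3, 0.5, -0.4]
gripper_width: 0.713
```

Call:
step_arm(deltas=[[[30, 0, 0, 0, 0], [30, 0, 0, 0, 0], [30, 0, 0, -15, 0], [30, 0, 0, -30, 0], [30, 0, 0, -35, 0], [30, 0, 0, -35, 0], [30, 0, 0, -25, 0], [30, 0, 0, 0, 0]]])

```text
time_s: 4.2
position: [0.6138, -0.0016, 0.238]
orientation: [2.457, 1.952, 0.006]
force: [-0.3, 0.6, -2.3]
gripper_width: 0.5
```

Run:
```python
from plan import *
s,im=snap('wrist','w2'); im=load('w2'); W=wcloud(im)
print(s['position'],np.degrees(phi(s)),s['gripper_width']*92,s['force'])
p=s['position']
rect('guard',W,(p[0],p[1]),.045,p[2]+.01,p[2]+.045)
rect('nut',W,(.613,-.002),.03,.068,.09)
s,im=snap('side','d2')
```

```text
[ 0.61376961 -0.00155132  0.23798426] 76.94339304207482 46.01289404599709 [-0.27425815  0.59073386 -2.3435618 ]
guard 8647 c [613.6  -2. ] wh [50.9 80.2] ang 76.8 z 0.2651 mean [615.8   6.9 265.3]
nut 431 c [ 6.134e+02 -1.000e-01] wh [25.3 22.8] ang 53.6 z 0.0744 mean [613.6   0.8  75.1]
```

View pics/w2.png

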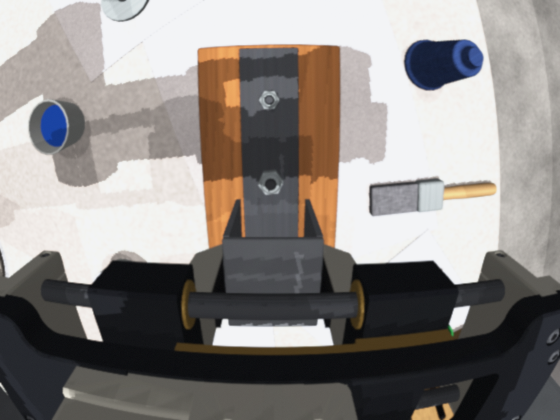

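View pics/d2.png

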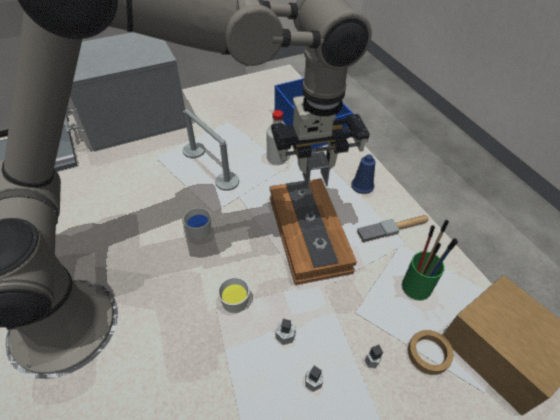

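The guard is held (46 mm opening), and the exposed middle nut at (270,184) measures 23–25 mm, so it is the medium one. Next I move over the rail.

Run:
```python
from plan import *
plan([464,349,240],105,10,30)
```

```text
pos [612.4  -1.4 234.6] phi 76.94 dist/row 38.05779049631708 deg/row 2.806066497154927
[[30, 30.8, -22.4, -0.5, -0.049], [30, 31.8, -20.8, -0.5, -0.049], [30, 32.8, -19.3, -0.5, -0.049], [30, 33.7, -17.6, -0.6, -0.049], [30, 34.6, -15.9, -0.5, -0.049], [30, 35.3, -14.2, -0.6, -0.049], [30, 36.0, -12.5, -0.5, -0.049], [30, 36.5, -10.7, -0.6, -0.049], [30, 37.0, -8.9, -0.5, -0.049], [30, 37.4, -7.2, -0.6, -0.049]]
```

Call:
step_arm(deltas=[[[30, 30.8, -22.4, -0.5, -0.049], [30, 31.8, -20.8, -0.5, -0.049], [30, 32.8, -19.3, -0.5, -0.049], [30, 33.7, -17.6, -0.6, -0.049], [30, 34.6, -15.9, -0.5, -0.049], [30, 35.3, -14.2, -0.6, -0.049], [30, 36, -12.5, -0.5, -0.049], [30, 36.5, -10.7, -0.6, -0.049]]])

```text
time_s: 5.3
position: [0.4928, 0.2796, 0.2376]
orientation: [-2.029, -2.396, 0.005]
force: [0.7, -1.0, -1.4]
gripper_width: 0.497
```

Call:
step_arm(deltas=[[[30, 37, -8.9, -0.5, -0.049], [30, 37.4, -7.2, -0.6, -0.049], [30, 0, 0, 0, 0], [30, 0, 0, 0, 0], [30, 0, 0, 0, 0], [30, 0, 0, 0, 0], [30, 0, 0, 0, 0], [30, 0, 0, 0, 0]]])

```text
time_s: 6.3
position: [0.4645, 0.3488, 0.2405]
orientation: [1.913, 2.492, 0.0]
force: [-0.2, -0.4, -1.0]
gripper_width: 0.498
```

Run:
```python
from plan import *
s,im=snap('wrist','w3'); im=load('w3'); W=wcloud(im)
p=s['position'];print(p,np.degrees(phi(s)),s['force'])
rect('guard',W,(p[0],p[1]),.045,p[2]+.01,p[2]+.045)
rect('bar',W,(.464,.349),.12,.14,.165)
b=W.reshape(-1,3);b=b[~np.isnan(b).any(1)];b=b[(np.hypot(b[:,0]-.464,b[:,1]-.349)<.1)&(b[:,2]>.15)&(b[:,2]<.165)]
print(len(b));vx,vy,x0,y0=cv2.fitLine((b[:,:2]*1000).astype(np.float32),cv2.DIST_HUBER,0,.01,.01).ravel();print(np.degrees(np.arctan2(vy,vx)),x0,y0,'x at y=349',x0+(349-y0)*vx/vy, b[:,1].min(),b[:,1].max(),np.percentile(b[:,2],[50,95]))
s,im=snap('side','d3'); s,im=snap('scene','s3')
```

```text
[0.46450589 0.34876903 0.24054096] 104.9909413104255 [-0.19050571 -0.37522707 -1.02571297]
guard 8659 c [464.6 348.4] wh [80.4 50.6] ang 15.0 z 0.2677 mean [462.1 357.2 267.8]
bar 3021 c [454.1 389.4] wh [ 17.2 130.9] ang 15.6 z 0.1565 mean [452.7 392.8 156. ]
2861
-74.83828 453.8606 389.3399 x at y=349 464.79178 0.32432251225067404 0.44695370600668705 [0.15663114 0.15839335]
```

View pics/w3.png

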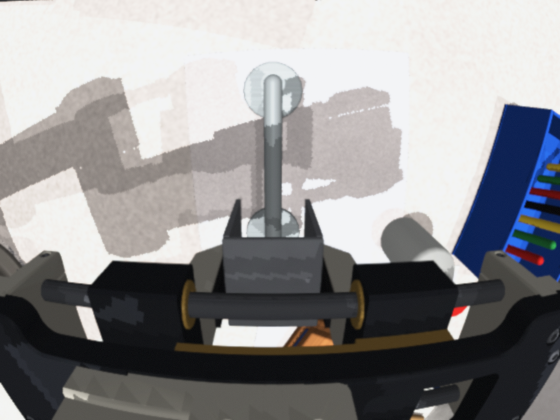

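View pics/s3.png

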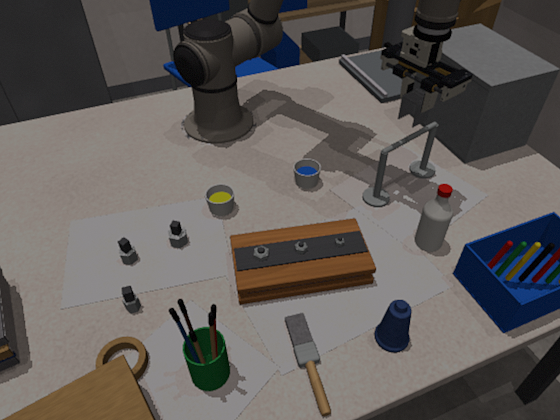

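The wrist view shows the bar (272,90 to 272,230) running centred under the guard (272,265). They agree within 1 mm, so I lower it.

Call:
step_arm(deltas=[[[30, 0, 0, 20, 0], [30, 0, 0, 25, 0], [30, 0, 0, 25, 0], [30, 0, 0, 18, 0], [30, 0, 0, 10, 0], [30, 0, 0, 5, 0], [30, 0, 0, 2, 0], [30, 0, 0, 0, 0]]])

```text
time_s: 7.45
position: [0.4646, 0.3491, 0.1359]
orientation: [1.912, 2.492, 0.001]
force: [-0.7, -0.1, -1.0]
gripper_width: 0.497
```

Run:
```python
from plan import *
s,im=snap('side','d4');p=s['position'];print(p,np.degrees(phi(s)),s['force'],s['gripper_width'])
crop('side0',150,60,300,210,5);crop('side0',150,60,300,210,5);crop('d4',150,60,310,210,5)
```

```text
[0.46460022 0.34907388 0.13591094] 105.01616456884987 [-0.68092132 -0.13150073 -0.97553973] 0.49718830090400024
```

View pics/d4_c150_60.png

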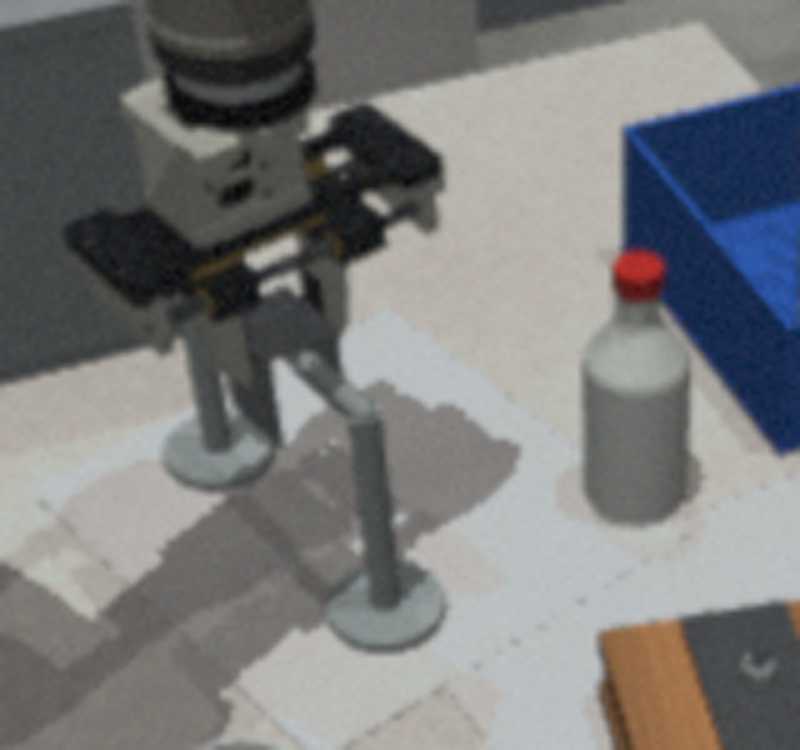

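The guard is astride the bar in the enlarged side view at (290,330), the bar passing under its roof. I lower a little more, open and rise.

Call:
step_arm(deltas=[[[30, 0, 0, 1.5, 0], [30, 0, 0, 0, 0], [60, 0, 0, 0, 0], [75, 0, 0, 0, 0], [80, 0, 0, 0, 0], [80, 0, 0, -15, 0], [80, 0, 0, -30, 0], [80, 0, 0, -40, 0]]])

```text
time_s: 8.5
position: [0.4641, 0.3488, 0.2202]
orientation: [-1.912, -2.492, 0.002]
force: [0.0, 1.4, 0.4]
gripper_width: 0.873
```

Run:
```python
from plan import *
s,im=snap('wrist','w5'); im=load('w5'); W=wcloud(im)
p=s['position'];print(p,np.degrees(phi(s)),s['force'],s['gripper_width'])
rect('guard',W,(.4646,.349),.04,.158,.166)
snap('side','d5');crop('d5',150,60,310,210,4)
```

```text
[0.46405899 0.34879217 0.22018628] 105.01127900400314 [0.00253187 1.35038119 0.43291328] 0.8725919606898845
guard 4186 c [464.6 348.8] wh [45.9 79.4] ang 15.0 z 0.1617 mean [464.2 350.1 161.6]
```

View pics/d5_c150_60.png

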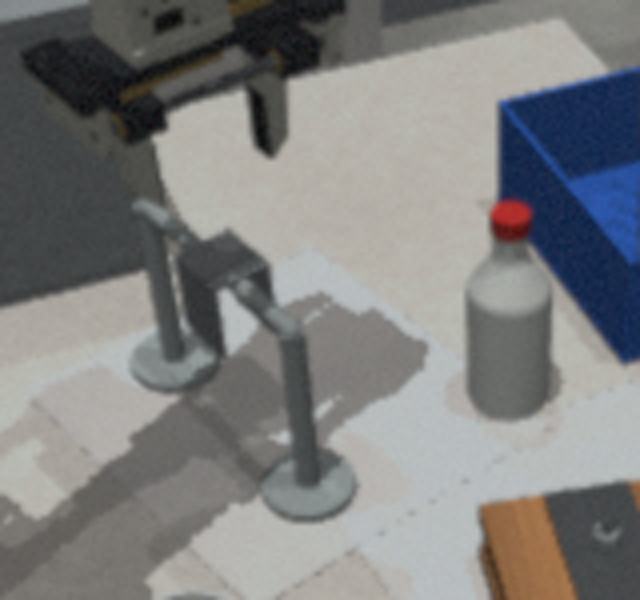

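Guard hangs level at (464.6, 348.8), top at 161.6 mm (161 expected), gripper clear. Now a close look at the middle nut for its yaw, then the socket.

Run:
```python
from plan import *
p,f=plan([606,-30,200],77,11,80)
plan([606,-30,115],77,3,80,p0=p,f0=f)
```

```text
pos [466.5 350.2 224.9] phi 105.02 dist/row 36.88906273111742 deg/row -2.546949374204451
[[80, -36.7, 3.3, 2.3, 0.044], [80, -36.5, 4.9, 2.3, 0.044], [80, -36.2, 6.5, 2.3, 0.045], [80, -35.9, 8.1, 2.2, 0.044], [80, -35.5, 9.7, 2.3, 0.045], [80, -35.1, 11.3, 2.2, 0.044], [80, -34.5, 12.8, 2.3, 0.045], [80, -33.9, 14.4, 2.2, 0.044], [80, -33.2, 15.8, 2.3, 0.045], [80, -32.5, 17.3, 2.2, 0.044], [80, -31.7, 18.8, 2.3, 0.045]]
pos [606. -30. 200.] phi 77.0 dist/row 28.32652658846342 deg/row 0.0003976885494289915
[[80, -0.0, -0.0, 28.3, -0.0], [80, -0.0, -0.0, 28.3, -0.0], [80, -0.0, -0.0, 28.4, -0.0]]
```

Call:
step_arm(deltas=[[[80, -36.7, 3.3, 2.3, 0.044], [80, -36.5, 4.9, 2.3, 0.044], [80, -36.2, 6.5, 2.3, 0.045], [80, -35.9, 8, 2.2, 0.044], [80, -35.5, 9.7, 2.3, 0.045], [80, -35, 11.3, 2.2, 0.044], [80, -34.5, 12.8, 2.3, 0.045], [80, -34, 14.4, 2.2, 0.044]]])

```text
time_s: 9.6
position: [0.566, 0.0712, 0.2012]
orientation: [2.324, 2.114, 0.0]
force: [-0.5, 0.7, 0.9]
gripper_width: 0.872
```

Call:
step_arm(deltas=[[[80, -33.2, 15.8, 2.3, 0.045], [80, -32.5, 17.3, 2.2, 0.044], [80, -31.7, 18.8, 2.3, 0.045], [80, 0, 0, 35, 0], [80, 0, 0, 35, 0], [80, 0, 0, 15, 0], [80, 0, 0, 0, 0], [80, 0, 0, 0, 0]]])

```text
time_s: 10.6
position: [0.6047, -0.0313, 0.1107]
orientation: [2.457, 1.955, 0.003]
force: [-0.3, -0.1, 0.4]
gripper_width: 0.878
```

Run:
```python
from plan import *
s,im=snap('wrist','w6'); im=load('w6'); W=wcloud(im)
p=s['position'];print(p,np.degrees(phi(s)),s['force'])
rect('nut',W,(.613,-.001),.03,.068,.09);rect('press',W,(.613,-.001),.2,.053,.064)
rect('n1',W,(.595,-.085),.03,.07,.09);rect('n2',W,(.631,.08),.03,.07,.09)
crop('w6',220,140,340,240,6)
```

```text
[ 0.60472595 -0.03128792  0.11065771] 77.01142269643789 [-0.26862912 -0.07086194  0.42326184]
nut 1145 c [ 6.132e+02 -3.000e-01] wh [26.4 22.9] ang 53.4 z 0.0744 mean [613.5   1.   75.2]
press 60995 c [611.3  -8.8] wh [272. 150.] ang 77.8 z 0.0564 mean [616.6  17.6  57.8]
n1 393 c [596.6 -72.5] wh [11.2 28.9] ang 78.0 z 0.0731 mean [597.8 -72.7  73. ]
n2 673 c [631.1  83.1] wh [16.6 19.1] ang 77.6 z 0.0742 mean [630.9  82.3  75.4]
```

View pics/w6.png

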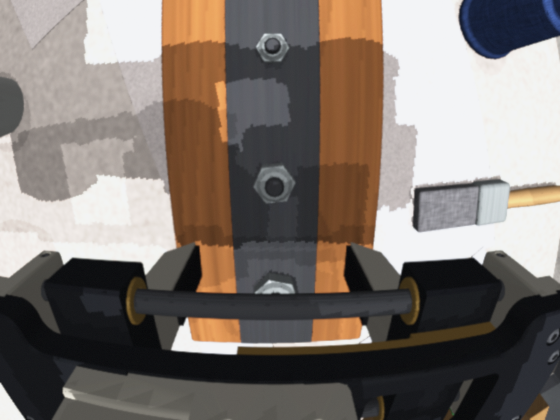

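View pics/w6_c220_140.png

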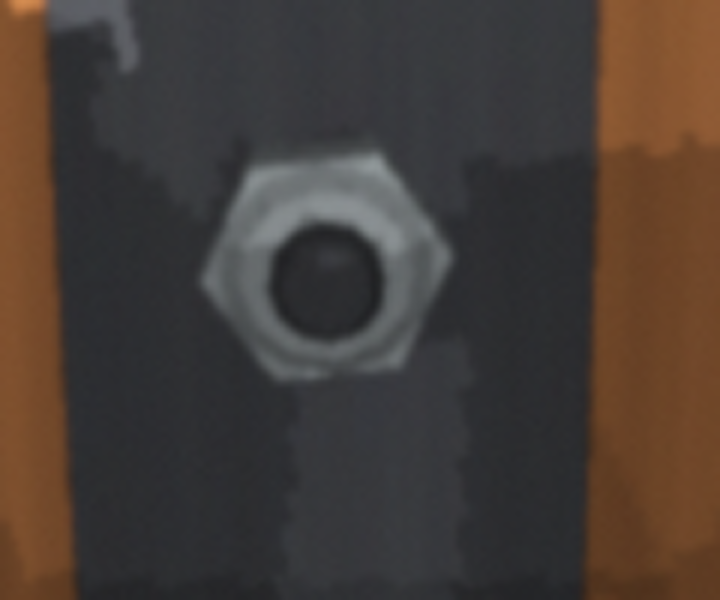

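The enlarged view shows the nut with corners at about (205,280), (250,163), (378,152), (450,258), (400,370) and (280,380) in the crop.

```bash
cat >> plan.py <<'E'
def wray(im,uv,z):
    K=im['K'];uv=np.atleast_2d(np.array(uv,float));a=uv[:,0]-K[0,2];b=uv[:,1]-K[1,2];r=np.hypot(a,b)+1e-9;th=r/K[0,0]
    D=np.c_[a/r*np.sin(th),b/r*np.sin(th),np.cos(th)];T=im['tool_from_camera'];Rw=R.from_rotvec(im['ori']).as_matrix()
    D=D@T[:3,:3].T@Rw.T;o=Rw@T[:3,3]+im['pos']
    return o+D*((z-o[2])/D[:,2])[:,None]
E
python3 - <<'E'
from plan import *
im=load('w6')
c=np.array([(205,280),(250,163),(378,152),(450,258),(400,370),(280,380)])/6.+[220,140]
for z in (.071,):
    P=wray(im,c,z)[:,:2]*1000; m=P.mean(0); d=P-m; a=np.degrees(np.arctan2(d[:,1],d[:,0])); print(P.round(1),m,np.hypot(*d.T).round(1),a.round(1),(a%60).round(1))
print('stud top',wray(im,[220+326/6,140+282/6],.080)*1000)
E
```

```text
[[600.7   1.1]
 [608.2  12.2]
 [621.4  10.4]
 [626.3  -2.4]
 [618.6 -13.2]
 [605.8 -11.4]] [ 6.13488939e+02 -5.48997481e-01] [12.9 13.8 13.5 12.9 13.6 13.3] [ 172.7  112.5   54.2   -8.   -68.2 -125.1] [52.7 52.5 54.2 52.  51.8 54.9]
stud top [[6.13482970e+02 3.56250637e-01 8.00000000e+01]]
```

Run:
```python
from plan import *
plan([417,-361,118],31,11,80)
```

```text
pos [604.7 -31.3 110.7] phi 77.01 dist/row 34.49636151538093 deg/row -4.182737798423395
[[80, -33.0, -9.9, -0.7, 0.073], [80, -33.7, -7.5, -0.7, 0.073], [80, -34.1, -5.0, -0.7, 0.073], [80, -34.4, -2.5, -0.6, 0.073], [80, -34.5, 0.1, -0.7, 0.073], [80, -34.4, 2.6, -0.6, 0.073], [80, -34.1, 5.1, -0.7, 0.073], [80, -33.7, 7.5, -0.6, 0.073], [80, -33.0, 10.0, -0.7, 0.073], [80, -32.2, 12.3, -0.6, 0.073], [80, -31.2, 14.7, -0.7, 0.073]]
```

Call:
step_arm(deltas=[[[80, -33, -9.9, -2, 0.073], [80, -33.7, -7.5, -2, 0.073], [80, -34, -5, -2, 0.073], [80, -34.4, -2.5, -2, 0.073], [80, -34.5, 0, -2, 0.073], [80, -34.4, 2.6, -2, 0.073], [80, -34, 5, 0, 0.073], [80, -33.7, 7.5, 0, 0.073]]])

```text
time_s: 11.65
position: [0.4672, -0.2721, 0.1226]
orientation: [2.916, 1.161, 0.002]
force: [-0.0, 0.6, 1.0]
gripper_width: 0.872
```

Call:
step_arm(deltas=[[[80, -33, 10, 0, 0.073], [80, -32.2, 12.3, 2, 0.073], [80, -31.2, 14.7, 2, 0.073], [80, 0, 0, 0, 0], [80, 0, 0, 0, 0], [80, 0, 0, 0, 0], [80, 0, 0, 0, 0], [80, 0, 0, 0, 0]]])

```text
time_s: 12.65
position: [0.4163, -0.3602, 0.1172]
orientation: [3.027, 0.841, 0.0]
force: [-0.9, 0.5, -0.2]
gripper_width: 0.87
```

Run:
```python
from plan import *
s,im=snap('wrist','w7'); im=load('w7'); W=wcloud(im)
p=s['position'];print(p,np.degrees(phi(s)),s['force'])
rect('top',W,(.443,-.345),.03,.058,.068);rect('sh',W,(.443,-.345),.035,.025,.037)
crop('w7',220,130,340,230,6)
```

```text
[ 0.41625736 -0.36024543  0.11719892] 31.041359040662165 [-0.86780852  0.45571329 -0.23392451]
top 711 c [ 442.7 -344.8] wh [18.4 17.8] ang 31.2 z 0.0627 mean [ 443.  -344.5   62.6]
sh 798 c [ 443.6 -344.2] wh [31.4 36.7] ang 28.8 z 0.0327 mean [ 447.4 -341.9   32.5]
```

View pics/w7.png

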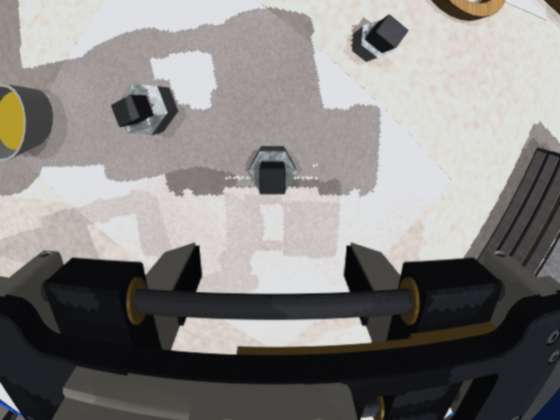

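View pics/w7_c220_130.png

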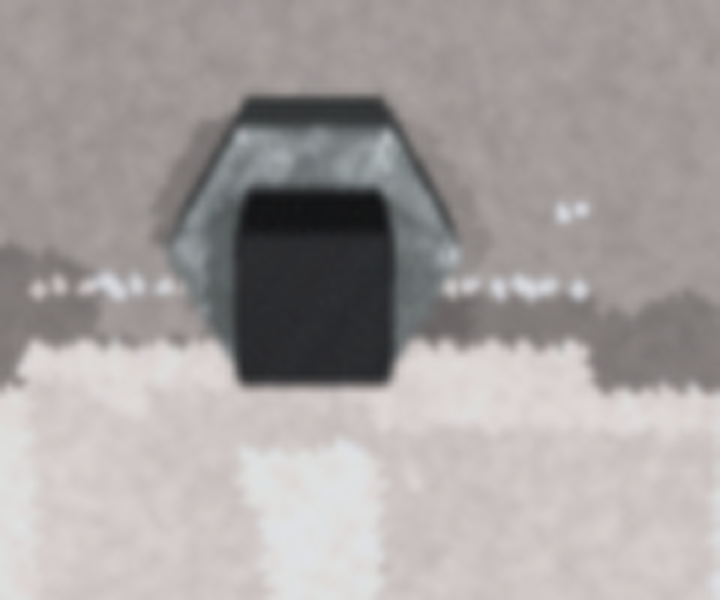

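Socket A at (272,175) is the medium one: adapter top is 18 mm square at z 62.7 mm, hex 31–37 mm outside. Its flats face the tool x axis, so the held flats follow φ, and at the nut I need φ = 23° (mod 60). Now the grasp.

Call:
step_arm(deltas=[[[80, 15, 0.2, 0, 0], [80, 15.5, 0.2, 0, 0], [80, 0, 0, 20, 0], [80, 0, 0, 25, 0], [80, 0, 0, 20, 0], [80, 0, 0, 11, 0], [80, 0, 0, 5, 0], [80, 0, 0, 0, 0]]])

```text
time_s: 13.7
position: [0.4426, -0.3453, 0.0363]
orientation: [3.027, 0.839, 0.0]
force: [-0.1, 0.3, 0.3]
gripper_width: 0.869
```

Call:
step_arm(deltas=[[[5, 0, 0, 0, 0], [5, 0, 0, 0, 0], [5, 0, 0, 0, 0], [5, 0, 0, 0, 0], [5, 0, 0, 0, 0], [5, 0, 0, 0, 0], [5, 0, 0, 0, 0], [5, 0, 0, 0, 0]]], newtons=45)

```text
time_s: 14.7
position: [0.4422, -0.3452, 0.036]
orientation: [-3.027, -0.839, 0.0]
force: [0.1, 1.1, -0.3]
gripper_width: 0.195
```

Run:
```python
from plan import *
s=get_state();print(s['position'],np.degrees(phi(s)),s['force'],s['gripper_width']*92)
plan([613.4,-0.2,160],23,13,5,p0=[*(s['position'][:2]*1000),160])
```

```text
[ 0.44218679 -0.34518964  0.03599376] 30.98536709221686 [ 0.14683427  1.10691593 -0.3317159 ] 17.926000983470313
pos [ 442.2 -345.2  160. ] phi 30.99 dist/row 29.62605354801779 deg/row -0.6142590070936048
[[5, 25.0, -16.0, -0.0, 0.011], [5, 24.8, -16.2, -0.0, 0.011], [5, 24.6, -16.5, -0.0, 0.011], [5, 24.4, -16.8, -0.0, 0.011], [5, 24.2, -17.1, -0.0, 0.011], [5, 24.0, -17.3, -0.0, 0.011], [5, 23.8, -17.6, -0.0, 0.01], [5, 23.7, -17.8, -0.0, 0.011], [5, 23.5, -18.1, -0.0, 0.01], [5, 23.3, -18.3, -0.0, 0.011], [5, 23.1, -18.6, -0.0, 0.01], [5, 22.9, -18.8, -0.0, 0.011], [5, 22.7, -19.0, -0.0, 0.01]]
```

Gripped at 17.9 mm. Lifting and travelling.

Call:
step_arm(deltas=[[[5, 0, 0, -20, 0], [5, 0, 0, -35, 0], [5, 0, 0, -35, 0], [5, 0, 0, -34, 0], [5, 25, -16, 0, 0.011], [5, 24.8, -16.2, 0, 0.011], [5, 24.6, -16.5, 0, 0.011], [5, 24.4, -16.8, 0, 0.011]]])

```text
time_s: 15.7
position: [0.4952, -0.2381, 0.1598]
orientation: [-3.045, -0.771, 0.001]
force: [0.3, -0.2, -2.3]
gripper_width: 0.193
```

Call:
step_arm(deltas=[[[5, 24.2, -17, 0, 0.011], [5, 24, -17.3, 0, 0.011], [5, 23.8, -17.6, 0, 0.01], [5, 23.7, -17.8, 0, 0.011], [5, 23.5, -18, 0, 0.01], [5, 23.3, -18.3, 0, 0.011], [5, 23, -18.6, 0, 0.01], [5, 22.9, -18.8, 0, 0.011]]])

```text
time_s: 16.7
position: [0.6005, -0.026, 0.1597]
orientation: [-3.075, -0.642, 0.001]
force: [0.3, -0.8, -1.6]
gripper_width: 0.191
```

Call:
step_arm(deltas=[[[5, 22.7, -19, 0, 0.01], [5, 0, 0, 0, 0], [5, 0, 0, 0, 0], [5, 0, 0, 0, 0], [5, 0, 0, 0, 0], [5, 0, 0, 0, 0], [5, 0, 0, 0, 0], [5, 0, 0, 0, 0]]])

```text
time_s: 17.7
position: [0.6135, -0.0005, 0.1601]
orientation: [3.078, 0.627, 0.0]
force: [-0.1, 0.4, -1.2]
gripper_width: 0.197
```

Run:
```python
from plan import *
s,im=snap('wrist','w8'); im=load('w8'); W=wcloud(im)
p=s['position'];print(p,np.degrees(phi(s)),s['force'],s['gripper_width']*92)
plan([613.4,-0.2,155],23,1,5)
rect('hex',W,(p[0],p[1]),.03,p[2]-.045,p[2]+.0)
crop('w8',200,180,340,320,4)
snap('side','d8');crop('d8',230,110,380,260,5)
```

```text
[ 6.13531824e-01 -5.36045782e-04  1.60120535e-01] 23.019321531618402 [-0.09791719  0.3833233  -1.23639679] 18.0882773165978
pos [ 6.135e+02 -5.000e-01  1.601e+02] phi 23.02 dist/row 5.101589219154462 deg/row -0.02342137968384384
[[5, -0.0, -0.3, 5.1, 0.0]]
hex 1715 c [622.3   2.4] wh [17.2 37.8] ang 22.6 z 0.1518 mean [626.2   4.2 147.7]
```

View pics/w8.png

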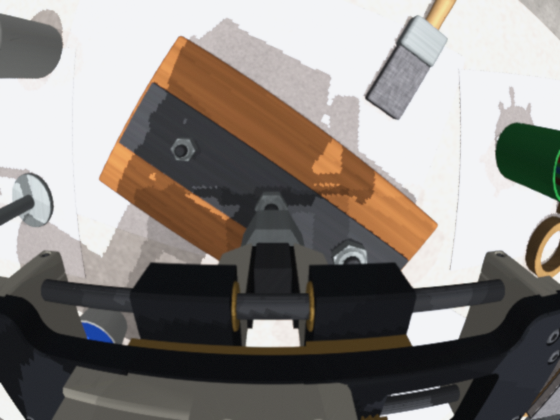

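View pics/w8_c200_180.png

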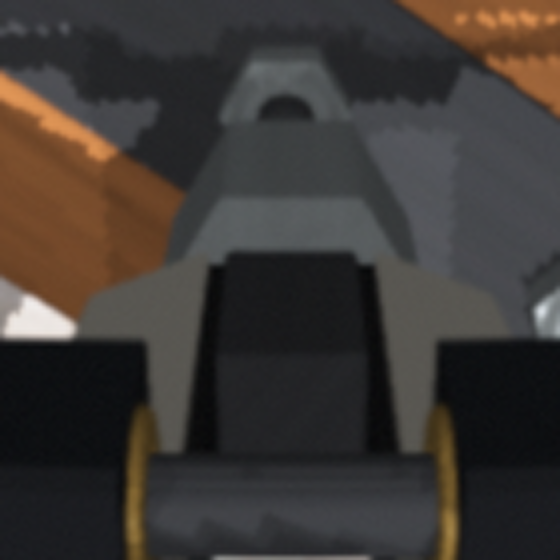

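View pics/d8_c230_110.png

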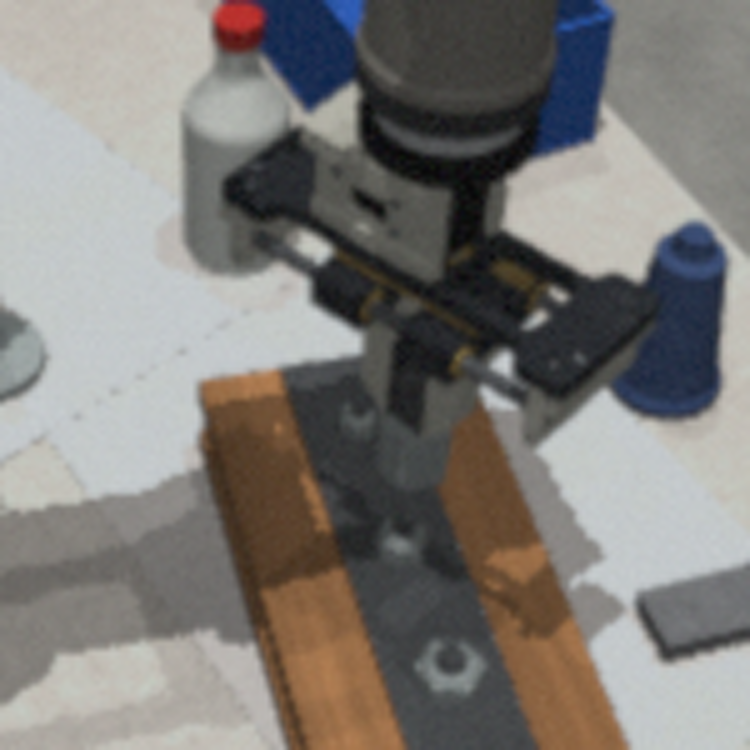

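The socket and nut edges are parallel in the crop, with the nut top edge around (287,60) and the socket front edge around (285,122). Centres agree within about 1 mm. Descending in stages.

Call:
step_arm(deltas=[[[5, 0, -0.3, 12, 0], [5, 0, 0, 14, 0], [5, 0, 0, 10, 0], [5, 0, 0, 5, 0], [5, 0, 0, 4, 0], [5, 0, 0, 4, 0], [5, 0, 0, 3, 0], [5, 0, 0, 0, 0]]])

```text
time_s: 18.8
position: [0.6134, -0.0002, 0.108]
orientation: [3.078, 0.627, -0.0]
force: [-0.5, -0.0, -2.6]
gripper_width: 0.193
```

Call:
step_arm(deltas=[[[5, 0, 0, 2, 0], [5, 0, 0, 2, 0], [5, 0, 0, 2, 0], [5, 0, 0, 2, 0], [5, 0, 0, 2, 0], [5, 0, 0, 1, 0], [5, 0, 0, 0, 0], [5, 0, 0, 0, 0]]])

```text
time_s: 19.8
position: [0.6134, -0.0002, 0.0971]
orientation: [3.078, 0.627, -0.0]
force: [-0.1, 1.3, -2.8]
gripper_width: 0.191
```

Call:
step_arm(deltas=[[[5, 0, 0, 0.5, 0], [5, 0, 0, 0.5, 0], [5, 0, 0, 0.5, 0], [5, 0, 0, 0.5, 0], [5, 0, 0, 0, 0], [5, 0, 0, 0, 0], [5, 0, 0, 0, 0], [5, 0, 0, 0, 0]]])

```text
time_s: 20.8
position: [0.6135, -0.0001, 0.096]
orientation: [3.078, 0.627, 0.001]
force: [-3.5, 1.0, 5.3]
gripper_width: 0.192
```

Run:
```python
from plan import *
s,im=snap('wrist','w9'); im=load('w9'); W=wcloud(im)
p=s['position'];print(p,np.degrees(phi(s)),s['force'],s['wrist_torque'],s['gripper_width']*92)
crop('w9',200,180,340,320,4)
snap('side','d9');crop('d9',150,60,350,260,4)
Wd=cloud(load('d9'));rect('guard side',Wd,(.463,.349),.04,.155,.168)
```

```text
[ 6.13468105e-01 -1.48253318e-04  9.59787150e-02] 23.02626112871695 [-3.4501605   1.03784875  5.26600949] [ 0.14965161  0.61021647 -0.00318744] 17.703432986476244
guard side 226 c [460.9 349.8] wh [46.7 72.6] ang 16.2 z 0.1595 mean [460.9 346.5 159.3]
```

View pics/w9_c200_180.png

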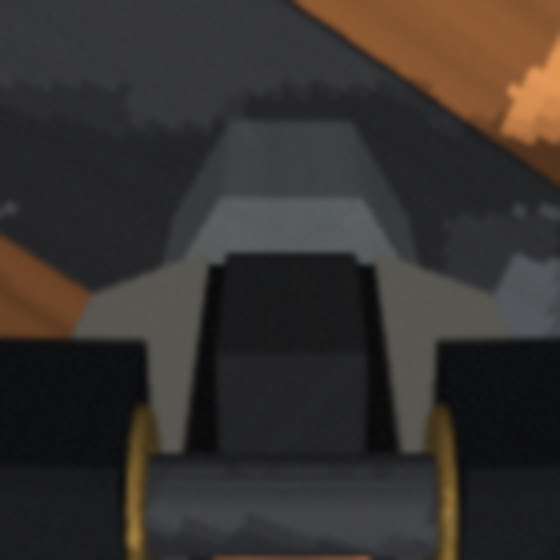

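View pics/d9_c150_60.png

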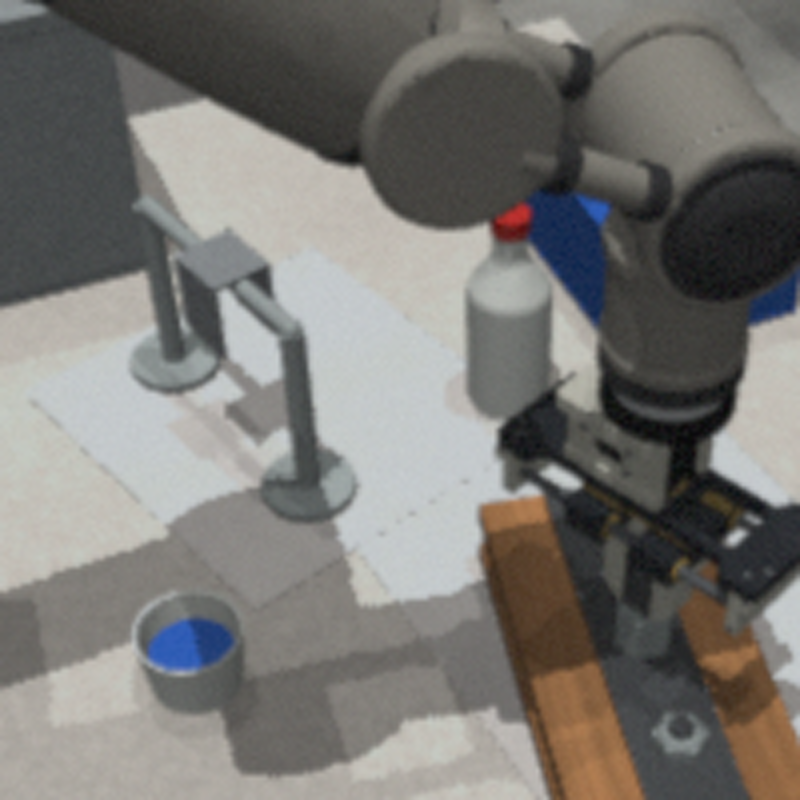

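Call:
step_arm(deltas=[[[5, 0, 0, 0.5, 0], [5, 0, 0, 0.5, 0], [5, 0, 0, 0, 0], [5, 0, 0, 0, 0], [5, 0, 0, 0, 0], [5, 0, 0, 0, 0], [5, 0, 0, 0, 0], [5, 0, 0, 0, 0]]])

```text
time_s: 21.9
position: [0.6135, -0.0001, 0.0959]
orientation: [3.078, 0.627, 0.002]
force: [-6.6, 1.2, 11.5]
gripper_width: 0.194
```

Run:
```python
from plan import *
s,im=snap('wrist','w10'); im=load('w10')
p=s['position'];print(p,s['force'],s['gripper_width']*92, np.abs(s['qd']).max(), R.from_rotvec(s['orientation']).as_matrix()[2])
a=cv2.imread('pics/w8.png').astype(int)[225:320,245:300];b=cv2.imread('pics/w10.png').astype(int)[225:320,245:300];print(np.abs(a-b).mean())
```

```text
[ 6.13497164e-01 -1.03734150e-04  9.59125597e-02] [-6.57113841  1.17578793 11.52896088] 17.858620137670222 0.0016276490638297454 [ 9.67248877e-04  6.18001864e-04 -9.99999341e-01]
1.8436363636363637
```

```bash
python3 -c "
from rig import hand_in;print(hand_in())"
```

```text
the job is handed in; nothing more can be done
None
```

I hung the guard astride the drying rail, fitted the medium socket to the middle nut and handed the job in at about 22 s of the allowed 61 s. The hand-in gives no verdict, so the checks below are my own measurements.

- **Guard:** It rests level on the bar and is let go. The wrist camera put its centre within 1 mm of the bar axis, with its top at 161.6 mm (161 mm expected). My last side-camera check read about 3 mm off in x and 2 mm lower; the tolerance is 20 mm, and the side and scene cameras had differed by a similar few millimetres throughout.
- **Which nut:** The two outer nuts measured about 29 mm and 17 mm, so the middle one had to be the 23 mm nut. Once the guard was off it measured 23–26 mm, which agrees.
- **Socket:** The medium socket slid over the nut with no resistance. It stopped with its rim at the press top, 60 mm by TCP height. Commanding 1 mm more moved it only 0.1 mm, while the push rose from 5 N to 11.5 N.
- **Final hold:** The gripper opening reads 18 mm on the adapter at a 45 N setting. The tool stands within 0.002 rad of vertical and within about 0.5 mm of the measured nut centre. The socket did not visibly slip in the fingers.
- **Bystanders:** The bottle was still upright in the last side picture. The yellow tub was last seen upright just before I gripped the socket; nothing touched it after that, but I did not check it again.

No check failed.

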